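# Slide a carrier box into the curing lane

### The arm

A 6-joint arm with a two-finger parallel gripper is mounted at the origin on the work surface. World frame = base frame: x ahead of the robot, y to its left, z up, the work surface at z = 0. Lengths are in mm, angles in rad, forces in N, time in s.
With the tool pointing down it reaches from about 350 to 775 mm from the base axis. Payload 7.3 kg.
Tool frame: the origin (TCP) lies midway between the tips of the shut fingers; the grasp point (between the pads) lies bot.tcp_to_grasp behind it (bot.tcp_to_grasp is the distance from the TCP to the grasp point, in mm); z points along the fingers, y is the direction in which the jaws open and shut (so a half turn about z gives the same grasp; the last joint's range is limited). The gripper opens to 92 mm and grips with 3 to 60 N. Pads are 19 mm wide; open, the fingers measure 130 mm over their backs; the gripper's body (75 mm by 190 mm) begins 47 mm behind the grasp point.
Start: joints at [1.202, 0.342, 1.524, -0, 1.275, -0.146], TCP at [115.988, 512.047, 226.741] pointing down, gripper open.
Joint ranges: [-2.53, 2.53], [-0.77, 2.02], [0.04, 2.7], [-1, 4.14], [0.28, 2.66], [-3.11, 3.11]. Speed limits (rad/s): [2.57, 2.57, 3.14, 3.14, 3.14, 3.14].

### API

Orientations are given as [roll, pitch, yaw] about the fixed x, y, z axes, in that order (R = Rz(yaw) Ry(pitch) Rx(roll)).
In Python, from plant import bot gives the robot as it stands.
- The arm moves only by the shell command python3 -m inch 'ROWS'. ROWS is JSON, one flat list of numbers, 7 for each row, row after row: the shift along the world's x, y, z in cm, then the turn, a rotation vector about the world's x, y, z in degrees, then the gripper command: -1 is shut, 1 is fully open, values between are in proportion. In form: [tx, ty, tz, ax, ay, az, fingers, tx, ty, tz, ax, ay, az, fingers, ...]. A call has exactly 5 rows; each row is the pose to reach, as a shift and turn from the pose measured when the call began; what a row does not reach only later rows make up. A row lasts 1/10 s, in which the tool goes at most 50 mm and 8.59 degrees, less where a joint would pass 70% of its speed; a pose out of reach is approached as far as the arm can. A call with a gripper value outside its range is refused whole. The fingers move at their own pace and stop on an object; the grip force is fixed at half the most. Time passes only in rows, so rows that repeat a pose let the fingers close, or fill a call up. It gives the time, the measured TCP pose, the force and the opening at its end, in the units of the state.
- bot.get_obs(): the state, without advancing time (a new reading comes with each control period).
- bot.capture(name): name is "side" or "top"; returns the picture (384x512x3 uint8, red, green, blue); there is no depth.
- bot.calibration(name): a dict with "fx", "fy", "cx", "cy" (pixels), "k1" (the pictures are not rectified: a ray, as slopes to the right and down, at radius r is drawn at 1 + k1 r^2 times it, then the intrinsics apply), "cam_to_world" (4x4, takes a point from camera to world coordinates). Camera axes: x right, y down, z forward; pixel columns grow to the right and rows downward; lengths in mm; the calibration is good to about 2 mm. A picture is of the moment at which its call begins. calibration takes no time and is no camera call.
- bot.close_job(): hands the job in, once; it reports no verdict.
The state is a dict: "time": time; "joint_positions": joint angles; "dq": joint speeds; "tau": joint torques, N m; "tool_pos": TCP position; "tcp_rot": TCP orientation; "contact_force": force on the tool from outside, world axes, zero at the start; "moment": the same for the moment, N m; "grip_width": finger opening in mm.
Only numpy, scipy, OpenCV 4.12 (cv2) and the standard library are available. Lean on these libraries where they do the work, as an engineer would, in place of code of your own. Each camera call takes 0.05 s, during which the arm holds its last target.

### The job

Line the flat grey carrier box up with the curing lane and, with the fingertips, push it in between the two lamp rails until it rests squarely against the stop at the far end, with neither the box nor the robot touching either rail. Then press the round button beside the lane, which starts the lamps, all the way down and let it go; do not press it before the box is home. Only push: do not lift the box, and leave the tools and parts lying around where they are.

Things in the scene. Friction and masses are not known exactly. Their poses are not given: they have to be found in the camera images.
- lane: Curing lane, fixed: grey base plate 6 mm thick on the blue mat (mat top at z = 4 mm). Origin on the plate's underside below the middle of the lane's mouth; x down the lane to the stop, y left. Open apron before the mouth: x -180 to 0, 220 mm wide. Rails from x = 0 to 130 mm, inner faces at y = -60 and +60 mm. Stop: grey block 156 mm wide, face at x = 130, top 52 mm above the origin.
- rail_left: Left lamp rail (+y side), aluminium bar 130 x 14 x 24 mm with a glass strip, standing on the plate (top 30 mm above the lane's origin), fixed; origin at its underside, at its mouth end, half-way across its thickness; x down the lane. Must not be touched.
- rail_right: Right lamp rail (-y side), the same. Must not be touched.
- lane_mouth (a point): Point on the plate's top surface, middle of the lane's mouth, between the rails' near ends.
- lane_end (a point): Point on the plate's top surface, middle of the foot of the stop's face; 130 mm down the lane from lane_mouth.
- carrier: Carrier box: closed flat grey plastic box, 90 (x) x 96 (y) x 36 (z) mm, 0.25 to 0.5 kg, dark panel flush in its top. Origin at the centre of its underside. Stands loose on the apron, up to 25 mm off the lane's centre line and turned up to 0.25 rad; its x axis points roughly down the lane. It goes in that way round, with 12 mm of play on each side.
- carrier_center (a point): The centre of the carrier box, 18 mm above its underside. When the box is against the stop it lies 85 mm past lane_mouth along the lane.
- start (a joint): Travel of the button: 0 released, 0.006 m fully down; springs back; fully down takes about 4 N.
- start_top (a point): Centre of the top face of the round button, 28 mm across, metal, on a low round black housing that stands to the left or to the right of the lane (a square black power brick of like size, with no button, stands on the other side). It is pressed straight down.
- driver_a: Leave where it is. Precision screwdriver lying on the mat, 127 mm long, 16 mm thick; origin under the front end of its handle, x towards the tip.
- driver_b: Leave where it is. A second such screwdriver.
- screw_jar: Leave where it is. Small closed jar, 40 mm across, 45 mm high; origin at the centre of its underside.
- tape_roll: Leave where it is. Roll of tape lying flat, 56 mm across, 18 mm high; origin at the centre of its underside.
- handset: Leave where it is. Phone lying flat, 146 (x) x 70 x 8 mm; origin at the centre of its underside.
- board: Leave where it is. Green circuit board lying flat, 90 (x) x 60 x 4 mm; origin at the centre of its underside.
Not all that is in view belongs to the job. Leave any purple or yellow look-alike of the carrier alone.

How it is judged (in metres and radians):
On the way, in this order (a step that is already met when the one before it is completed fails the run):
1. the carrier box is home against the stop, square in the lane (x of carrier_center in the frame of lane above 0.08 m and y of carrier_center in the frame of lane between -0.012 and 0.012 m and angle between the x axis of carrier and the x axis of lane, either way round below 0.12 rad), for 0.2 s.
2. the button is pressed down (value of joint start above 0.004 m), for 0.05 s.
At the end, for the whole second after the job is handed in: The carrier box lies flat and at rest between the rails, its front within 5 mm of the stop, within 12 mm of the centre line and square to the lane within 0.12 rad; the button has been pressed (over 4 mm) after that and has come back up (all of step 1 and height (world z) of carrier_center below 0.034 m and linear speed of carrier below 0.01 m/s and value of joint start below 0.002 m); the robot touches nothing.
It fails at once if a rail is touched by the box, the robot or anything else (contact force between any of rail_left, rail_right and anything else above 0.2 N).
It fails at once if the carrier box is lifted (more than 6 mm) or tipped (height (world z) of carrier_center above 0.034 m or angle between carrier's own z axis and vertical above 0.15 rad).
It fails at once if the button is pressed before the box is home (value of joint start above 0.003 m and x of carrier_center in the frame of lane below 0.078 m).
It fails at once if a bystander is disturbed (moved over 15 mm) (distance of any of driver_a, driver_b, screw_jar, tape_roll, handset, board from where it was at the start of the episode above 0.015 m).
It also fails if it takes over 72 s, if anything falls off the work surface, if the arm or the gripper's body presses on something with over 40 N, if the wrist force passes 120 N, or if a joint passes its speed limit or range.

## Working session

There is one attempt and no reset: what is moved stays moved. The work goes in short steps, Python scripts to look and compute and a shell command to move; the robot and the scene stay as the last step left them, time stands still between calls to the robot, and variables do not carry over. Pictures are saved under pics/ and viewed, and the job is handed in when it is done.

```bash
ls; mkdir -p pics; python3 - <<'E'
from plant import bot
import cv2
for n in("side","top"):
    cv2.imwrite(f"pics/{n}0.png",bot.capture(n)[:,:,::-1]); print(n,bot.calibration(n))
print(bot.get_obs(),bot.tcp_to_grasp)
E
```

```text
pics
side {'fx': 348.462884236923, 'fy': 348.462884236923, 'cx': 258.0281092085288, 'cy': 197.3079901564103, 'k1': -0.029282378633066014, 'cam_to_world': array([[ 7.06949585e-01, -5.19435473e-01,  4.80009451e-01,
        -1.90442896e+01],
       [-7.07263484e-01, -5.18431849e-01,  4.80631650e-01,
        -4.94303257e+02],
       [-8.04941301e-04, -6.79275502e-01, -7.33882923e-01,
         8.16662128e+02],
       [ 0.00000000e+00,  0.00000000e+00,  0.00000000e+00,
         1.00000000e+00]])}
top {'fx': 460.1059815800494, 'fy': 460.1059815800494, 'cx': 261.7431145490374, 'cy': 190.64069501713843, 'k1': -0.027810208181006702, 'cam_to_world': array([[-6.41289659e-04, -9.80408725e-01,  1.96972892e-01,
         2.30534860e+02],
       [-9.99992291e-01, -1.34310944e-04, -3.92421683e-03,
         2.52954666e+01],
       [ 3.87379203e-03, -1.96973890e-01, -9.80401081e-01,
         1.16121099e+03],
       [ 0.00000000e+00,  0.00000000e+00,  0.00000000e+00,
         1.00000000e+00]])}
{'time': 0.1, 'joint_positions': array([ 1.20198784e+00,  3.42656493e-01,  1.52493864e+00,  1.85832569e-05,
        1.27539964e+00, -1.45977858e-01]), 'dq': array([-0.00181095, -0.0019041 , -0.00245988,  0.00051272,  0.00075683,
        0.00226768]), 'tau': array([ 2.76126826e-03, -4.32007313e+01, -2.44695872e+01,  7.19485036e-02,
        5.26927260e-02, -3.31880392e-05]), 'tool_pos': array([115.8467157 , 511.6792123 , 226.10668971]), 'tcp_rot': array([-3.14020803e+00, -2.21533817e-04,  2.91875645e+00]), 'contact_force': array([ 0.76149473, -0.38888054,  0.07353904]), 'moment': array([-0.00197671,  0.01070932, -0.0102467 ]), 'grip_width': 91.79366256054237} 18.8
```

View pics/side0.png

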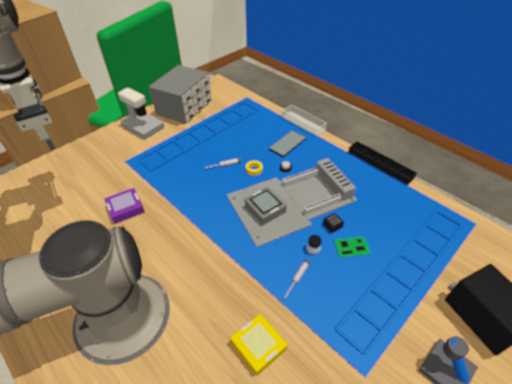

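View pics/top0.png

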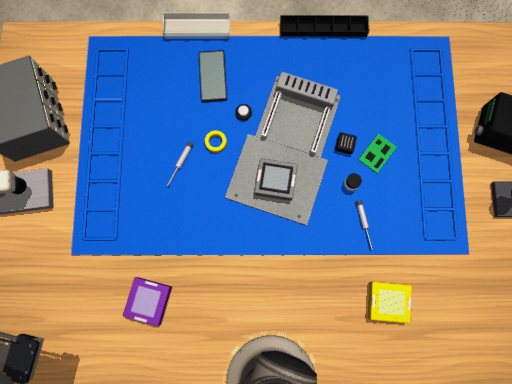

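The top view shows the grey carrier at about (275,180). The purple (148,300) and yellow (390,302) boxes are look-alikes to leave alone. Button candidates are the round one with a light top at (243,112), the square brick at (346,143) and the jar at (352,183). By the description I choose the grey box and (243,112), and I'll check both in a close crop.

```bash
python3 - <<'E'
import cv2
i=cv2.imread("pics/top0.png")[65:230,190:390]
cv2.imwrite("pics/c0.png",cv2.resize(i,None,fx=3.6,fy=3.6,interpolation=cv2.INTER_CUBIC))
E
```

```text
(no output)
```

View pics/c0.png

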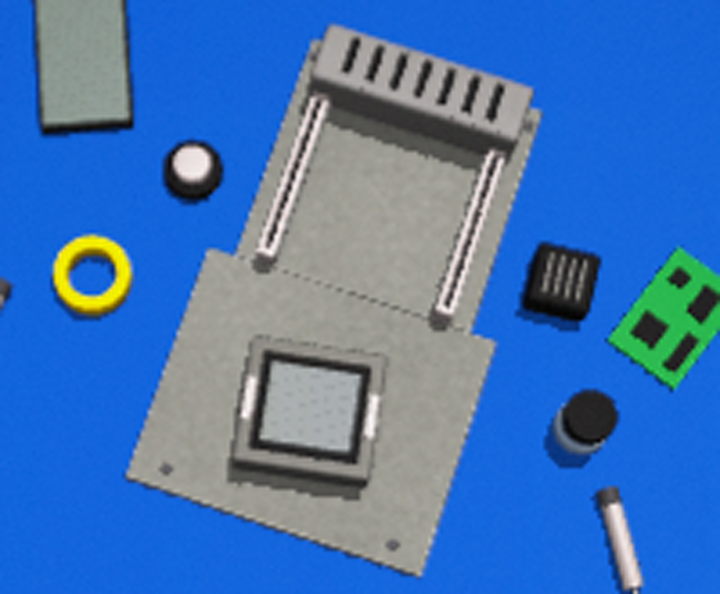

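```bash
cat > h.py <<'E'
import numpy as np, cv2
from plant import bot
def ray(n,uv,z):
    c=bot.calibration(n);K=np.array([[c['fx'],0,c['cx']],[0,c['fy'],c['cy']],[0,0,1]])
    p=cv2.undistortPoints(np.float64(uv).reshape(-1,1,2),K,np.array([c['k1'],0,0,0,0])).reshape(-1,2)
    T=c['cam_to_world'];d=np.c_[p,np.ones(len(p))]@T[:3,:3].T;o=T[:3,3]
    return (o+d*((z-o[2])/d[:,2])[:,None])[:,:2]
def proj(n,P):
    c=bot.calibration(n);K=np.array([[c['fx'],0,c['cx']],[0,c['fy'],c['cy']],[0,0,1]])
    W=np.linalg.inv(c['cam_to_world'])
    return cv2.projectPoints(np.float64(P).reshape(-1,1,3),cv2.Rodrigues(W[:3,:3])[0],W[:3,3],K,np.array([c['k1'],0,0,0,0]))[0].reshape(-1,2)
E
python3 - <<'E'
from h import *
np.set_printoptions(precision=2,suppress=True)
def C(a): return (np.float64(a)+.5)/3.6-.5+np.array([190,65])
ap=ray("top",C([(208,250),(496,342),(420,577),(127,478)]),10)
print("apron LF RF RB LB",ap)
print("widths",np.linalg.norm(ap-np.roll(ap,-1,0),axis=1), "mouth",ap[:2].mean(0))
r=ray("top",C([(264,257),(445,315),(494,155),(318,97)]),34);print("rails",r)
b=ray("top",C([(253,337),(384,353),(366,482),(234,460)]),46);print("box",b,b.mean(0),np.linalg.norm(b-np.roll(b,-1,0),axis=1))
im=cv2.imread("pics/top0.png");g=im.astype(int)
m=((g[...,0]>g[...,2]+8)&(g[...,0]<220)&(g[...,0]>130)&(g[...,2]>110)).astype(np.uint8);m[:150]=0;m[210:]=0;m[:,:250]=0;m[:,305:]=0
q=cv2.minAreaRect(max(cv2.findContours(m,0,2)[0],key=cv2.contourArea));print(q)
pb=ray("top",cv2.boxPoints(q),46);print("panel",pb,pb.mean(0),np.linalg.norm(pb-np.roll(pb,-1,0),axis=1))
print("button",ray("top",C([(194,163)]),26), "housing z30", ray("top",C([(194,163)]),30))
def f(d): return np.degrees(np.arctan2(d[1],d[0]))
print("yaw apron",f(ap[0]-ap[3]),f(ap[1]-ap[2]),f(ap[0]-ap[1])-90,f(ap[3]-ap[2])-90,"rails",f(r[3]-r[0]),f(r[2]-r[1]))
print("box yaw",f(b[0]-b[3]),f(b[1]-b[2]),f(b[0]-b[1])-90,f(b[3]-b[2])-90)
E
```

```text
apron LF RF RB LB [[ 612.82   58.09]
 [ 543.76 -149.49]
 [ 373.86  -91.39]
 [ 444.23  114.39]]
widths [218.77 179.55 217.49 177.75] mouth [578.29 -45.7 ]
rails [[ 599.66   17.54]
 [ 556.93 -110.32]
 [ 676.85 -148.55]
 [ 721.31  -21.84]]
box [[537.45  25.36]
 [525.99 -65.77]
 [434.77 -52.02]
 [450.12  38.38]] [487.08 -13.51] [91.84 92.24 91.69 88.3 ]
((287.0, 174.5), (7.0, 2.0), 90.0)
panel [[504.57 -39.71]
 [504.58 -44.7 ]
 [486.66 -44.49]
 [486.66 -39.51]] [495.62 -42.1 ] [ 4.99 17.91  4.98 17.91]
button [[673.55  68.17]] housing z30 [[671.99  68.02]]
yaw apron -18.46697660363848 -18.877031615421025 -18.402146719190725 -18.876809965275413 rails -17.939678449490245 -17.681958378113293
box yaw -8.481798553716603 -8.571322286551808 -7.171750421205161 -9.63096458982804
```

The crop confirms both choices: grey box, panel centred around crop (312,408); round light button on a round housing at crop (194,165); ridged square brick at (562,282). Lane yaw is about -18.4° with the mouth at about (578,-46). The box is at about (487,-13), turned +10° relative to the lane. The plan is to push from behind with two partly opened fingers.

```bash
python3 -m inch '[3.7,-3.6,0,0,0,-1,-0.2, 7.4,-7.2,0,0,0,-2,-0.2, 11,-11,0,0,0,-3,-0.2, 14.7,-14.6,0,0,0,-4,-0.2, 18.4,-18.2,0,0,0,-5.6,-0.2]'; python3 -m inch '[2,-4.5,0,0,0,0,-0.2, 4,-9,0,0,0,0,-0.2, 6,-13.5,0,0,0,0,-0.2, 8,-18,0,0,0,0,-0.2, 10,-22.5,0,0,0,0,-0.2]'
```

```text
time: 0.6
tool_pos: [294.2, 334.3, 226.0]
tcp_rot: [-3.14, -0.0, 2.821]
contact_force: [0.7, -0.1, 0.1]
grip_width: 56.6
time: 1.1
tool_pos: [394.5, 107.4, 225.9]
tcp_rot: [-3.14, -0.0, 2.821]
contact_force: [1.0, 0.6, -0.9]
grip_width: 36.4
```

```bash
python3 -m inch '[1,-4.9,0,0,0,0,-0.2, 2,-9.9,0,0,0,0,-0.2, 2,-9.9,-4,0,0,0,-0.2, 2,-9.9,-8,0,0,0,-0.2, 2,-9.9,-12,0,0,0,-0.2]'; python3 - <<'E'
from h import *
for n in("top","side"):
    i=bot.capture(n)[:,:,::-1]; cv2.imwrite(f"pics/{n}1.png",i)
a=cv2.imread("pics/top1.png")[65:245,190:390];b=cv2.imread("pics/side1.png")[140:260,200:380]
cv2.imwrite("pics/t1.png",cv2.resize(a,None,fx=3,fy=3,interpolation=2));cv2.imwrite("pics/s1.png",cv2.resize(b,None,fx=4,fy=4,interpolation=2))
E
```

```text
time: 1.6
tool_pos: [414.4, 7.6, 104.7]
tcp_rot: [-3.14, 0.0, 2.819]
contact_force: [-0.8, 0.9, -0.5]
grip_width: 36.8
```

View pics/t1.png

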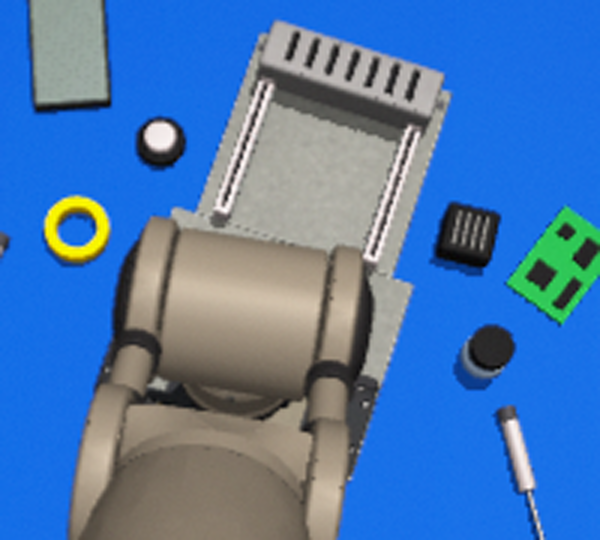

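View pics/s1.png

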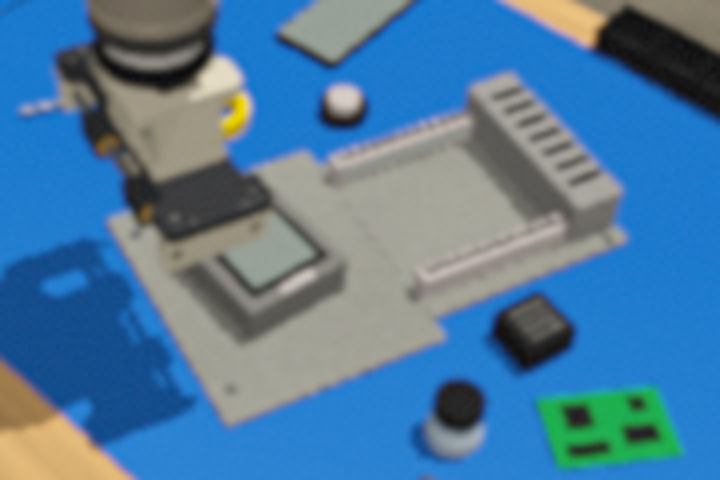

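```bash
python3 -m inch '[0,0,-3,0,0,0,-0.2, 0,0,-5.5,0,0,0,-0.2, 0,0,-7.5,0,0,0,-0.2, 0,0,-8.4,0,0,0,-0.2, 0,0,-8.4,0,0,0,-0.2]'; python3 - <<'E'
from h import *
b=bot.capture("side")[:,:,::-1]; cv2.imwrite("pics/side2.png",b)
cv2.imwrite("pics/s2.png",cv2.resize(b[140:260,200:380],None,fx=4,fy=4,interpolation=2))
E
```

```text
time: 2.2
tool_pos: [411.2, 8.7, 18.5]
tcp_rot: [-3.138, -0.011, 2.82]
contact_force: [-0.7, -0.1, 0.1]
grip_width: 37.0
```

View pics/s2.png

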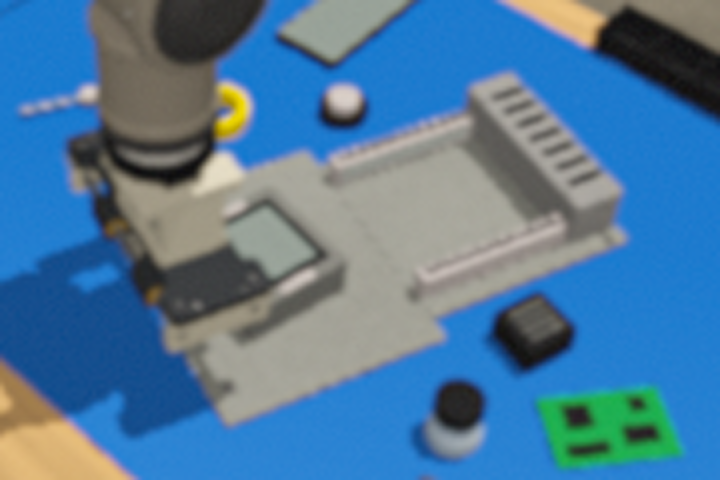

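```bash
python3 -m inch '[0.7,-0.16,0.2,0,0,0,-0.2, 1.2,-0.31,0.2,0,0,0,-0.2, 1.7,-0.47,0.2,0,0,0,-0.2, 2.2,-0.63,0.2,0,0,0,-0.2, 2.6,-0.79,0.2,0,0,0,-0.2]'; python3 -m inch '[0.4,-0.13,0,0,0,0,-0.2, 0.8,-0.26,0,0,0,0,-0.2, 1.2,-0.4,0,0,0,0,-0.2, 1.6,-0.53,0,0,0,0,-0.2, 1.6,-0.53,0,0,0,0,-0.2]'; python3 - <<'E'
from h import *
b=bot.capture("side")[:,:,::-1]; cv2.imwrite("pics/side3.png",b)
cv2.imwrite("pics/s3.png",cv2.resize(b[140:260,200:380],None,fx=4,fy=4,interpolation=2))
E
```

```text
time: 2.75
tool_pos: [437.4, 0.9, 21.0]
tcp_rot: [-3.139, -0.011, 2.82]
contact_force: [-2.9, 2.8, 2.3]
grip_width: 36.3
time: 3.25
tool_pos: [453.8, -4.7, 20.9]
tcp_rot: [-3.138, -0.011, 2.82]
contact_force: [-1.6, 0.6, 1.0]
grip_width: 36.6
```

View pics/s3.png

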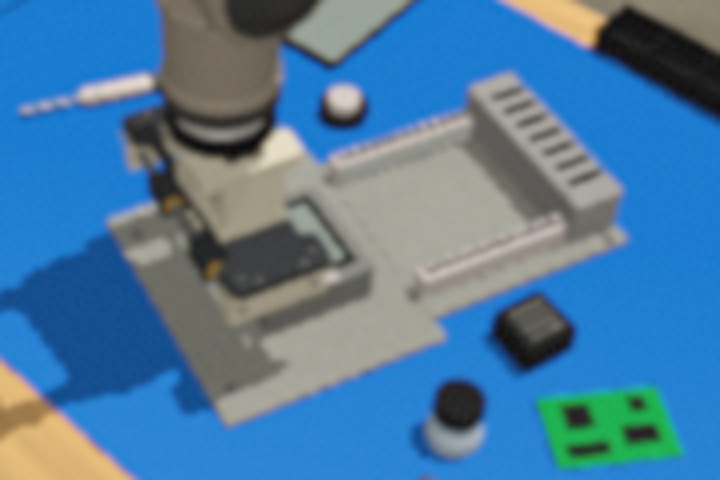

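```bash
python3 -m inch '[-1.5,0.5,0,0,0,0,-0.2, -1.5,0.5,4,0,0,0,-0.2, -1.5,0.5,8.5,0,0,0,-0.2, -1.5,5,12,0,0,0,-0.2, -1.5,10,12,0,0,0,-0.2]'; python3 -m inch '[-1,5,0,0,0,0,-0.2, -2,10,0,0,0,0,-0.2, -2,15,0,0,0,0,-0.2, -2,17,0,0,0,0,-0.2, -2,17,0,0,0,0,-0.2]'; python3 - <<'E'
from h import *
i=bot.capture("top")[:,:,::-1]; cv2.imwrite("pics/top4.png",i)
cv2.imwrite("pics/t4.png",cv2.resize(i[70:230,220:350],None,fx=4.6,fy=3.7,interpolation=2) if 0 else cv2.resize(i[80:225,210:350],None,fx=4,fy=4,interpolation=2))
E
```

```text
time: 3.8
tool_pos: [442.6, 89.2, 144.7]
tcp_rot: [3.141, -0.0, 2.816]
contact_force: [0.9, -0.4, 0.1]
grip_width: 36.6
time: 4.3
tool_pos: [423.1, 262.0, 144.9]
tcp_rot: [3.14, 0.002, 2.82]
contact_force: [-0.1, 0.3, 0.9]
grip_width: 36.3
```

View pics/t4.png

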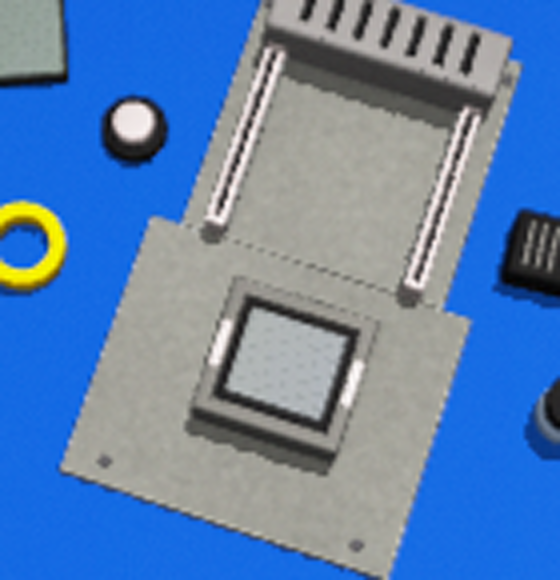

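```bash
cat > lane.py <<'E'
from h import *
np.set_printoptions(precision=2,suppress=True)
def C(a,s,o): return (np.float64(a)+.5)/s-.5+np.array(o)
M=np.array([578.4,-46.]);th=np.radians(-18.3)
R=np.array([[np.cos(th),-np.sin(th)],[np.sin(th),np.cos(th)]])
def L(p): return (np.atleast_2d(p)-M)@R
def W(p): return np.atleast_2d(p)@R.T+M
E
python3 - <<'E'
from lane import *
im=cv2.imread("pics/top4.png")
g=im.max(2).astype(int);big=cv2.resize(im,None,fx=4,fy=4,interpolation=cv2.INTER_CUBIC).max(2)
m=(big<85).astype(np.uint8);m[:145*4]=0;m[192*4:]=0;m[:,:258*4]=0;m[:,305*4:]=0
c=max(cv2.findContours(m,0,2)[0],key=cv2.contourArea)
q=cv2.minAreaRect(c);uv=C(cv2.boxPoints(q),4,[0,0]);p=L(ray("top",uv,46));print(q,"\nframe lane",p,p.mean(0))
e=p[1]-p[0];print(np.degrees(np.arctan2(*e[::-1])))
rl=C([(205,225),(226,229),(404,290),(424,295),(480,113),(458,108),(285,51),(263,46)],4,[210,80])
print("rails lane",L(ray("top",rl,34)))
bx=C([(235,278),(377,322),(336,451),(191,407)],4,[210,80]);b=L(ray("top",bx,46));print("box",b,b.mean(0))
ap=C([(152,217),(470,320),(388,578),(61,470)],4,[210,80]);print("apron",L(ray("top",ap,10)))
st=C([(268,25),(497,103)],4,[210,80]);print("stop top edge",L(ray("top",st,56)))
h=L(ray("top",C([(134,122)],4,[210,80]),26));print("button",h,W(h))
E
```

```text
((1125.757568359375, 683.2175903320312), (122.07746124267578, 109.11582946777344), 18.21709632873535) 
frame lane [[-109.14   32.8 ]
 [ -38.95   33.37]
 [ -39.67  -43.25]
 [-109.59  -42.92]] [-74.34  -5.  ]
0.4613476325132499
rails lane [[ -1.07  72.23]
 [  0.62  58.64]
 [ -2.25 -61.45]
 [ -1.4  -74.5 ]
 [127.47 -73.42]
 [126.24 -58.85]
 [128.38  59.93]
 [127.17  74.65]]
box [[ -32.     42.14]
 [ -31.23  -51.26]
 [-117.93  -51.6 ]
 [-119.66   42.22]] [-75.21  -4.62]
apron [[   0.71  109.3 ]
 [  -0.6  -108.4 ]
 [-177.77 -107.49]
 [-177.07  110.5 ]]
stop top edge [[132.56  73.77]
 [128.02 -81.18]]
button [[ 53.62 139.08]] [[672.97  69.21]]
```

The box is square (within 0.5°) but about 4 mm right of the centre line. I'll nudge it from its right side with shut fingers.

```bash
python3 -m inch '[0.7,-4.5,0,0,0,0,-1, 1.4,-9,0,0,0,0,-1, 2.2,-13.5,0,0,0,0,-1, 2.9,-18,0,0,0,0,-1, 3.7,-22.5,0,0,0,0,-1]'; python3 -m inch '[0.7,-4.5,0,0,0,0,-1, 1.4,-9,0,0,0,0,-1, 2.2,-13.5,0,0,0,0,-1, 2.2,-13.5,0,0,0,0,-1, 2.2,-13.5,0,0,0,0,-1]'
```

```text
time: 4.85
tool_pos: [459.8, 32.0, 144.9]
tcp_rot: [3.141, 0.002, 2.817]
contact_force: [0.0, 0.0, -0.1]
grip_width: 2.5
time: 5.35
tool_pos: [481.2, -105.0, 144.7]
tcp_rot: [3.141, 0.002, 2.813]
contact_force: [-0.5, 0.1, -0.2]
grip_width: 0.8
```

```bash
python3 -m inch '[0.2,0.6,-3,0,0,0.5,-1, 0.2,0.6,-6,0,0,0.5,-1, 0.2,0.6,-9,0,0,0.5,-1, 0.2,0.6,-12.3,0,0,0.5,-1, 0.2,0.6,-12.3,0,0,0.5,-1]'; python3 - <<'E'
from lane import *
b=bot.capture("side")[:,:,::-1]; cv2.imwrite("pics/side5.png",b);o=bot.get_obs()
print(L(o['tool_pos'][:2]),o['tool_pos'],o['tcp_rot'])
cv2.imwrite("pics/s5.png",cv2.resize(b[140:260,200:380],None,fx=4,fy=4,interpolation=2))
E
```

```text
time: 5.85
tool_pos: [480.0, -97.0, 18.7]
tcp_rot: [3.141, -0.006, 2.822]
contact_force: [0.1, 0.7, 0.5]
grip_width: 0.5
[[-75.78 -79.46]] [481.5  -97.65  20.68] [ 3.14 -0.    2.82]
```

View pics/s5.png

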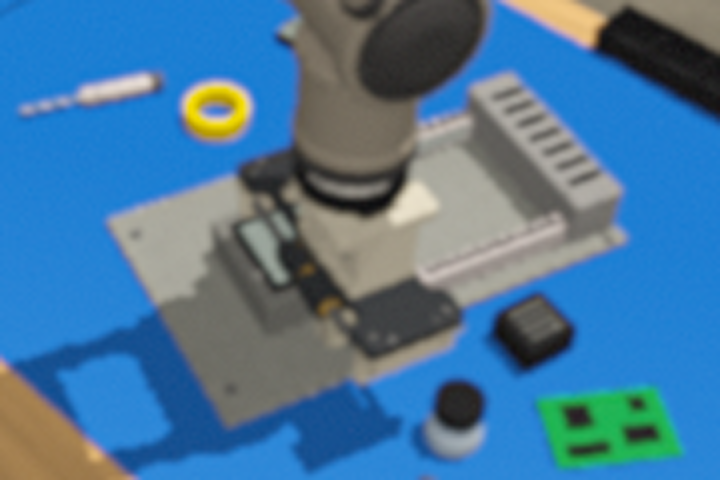

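```bash
python3 -m inch '[0.13,0.4,0,0,0,0,-1, 0.22,0.66,0,0,0,0,-1, 0.28,0.85,0,0,0,0,-1, 0.33,1,0,0,0,0,-1, 0.38,1.14,0,0,0,0,-1]'; python3 -m inch '[0,0,0,0,0,0,-1, -0.3,-0.9,0,0,0,0,-1, -0.5,-1.5,3,0,0,0,-1, -0.5,-1.5,7,0,0,0,-1, -0.5,-1.5,12,0,0,0,-1]';  python3 -m inch '[-1,4.5,0,0,0,0,-0.2, -2,9,0,0,0,0,-0.2, -3,13.5,0,0,0,0,-0.2, -4,18,0,0,0,0,-0.2, -5,22.5,0,0,0,0,-0.2]';python3 -m inch '[-1,4.5,0,0,0,0,-0.2, -2,9,0,0,0,0,-0.2, -2,13.5,0,0,0,0,-0.2, -2,14,0,0,0,0,-0.2, -2,14,0,0,0,0,-0.2]'
cat > box.py <<'E'
from lane import *
import sys
k=sys.argv[1]
i=bot.capture("top")[:,:,::-1]; cv2.imwrite(f"pics/top{k}.png",i)
cv2.imwrite(f"pics/t{k}.png",cv2.resize(i[80:225,210:350],None,fx=4,fy=4,interpolation=2))
big=cv2.resize(np.ascontiguousarray(i),None,fx=4,fy=4,interpolation=cv2.INTER_CUBIC).max(2)
m=(big<85).astype(np.uint8);m[:145*4]=0;m[192*4:]=0;m[:,:258*4]=0;m[:,305*4:]=0
c=max(cv2.findContours(m,0,2)[0],key=cv2.contourArea)
q=cv2.minAreaRect(c);p=L(ray("top",C(cv2.boxPoints(q),4,[0,0]),46));e=p[1]-p[0];print(q,p.mean(0),np.degrees(np.arctan2(*e[::-1])))
E
python3 box.py 6
```

```text
time: 6.4
tool_pos: [486.2, -87.3, 22.2]
tcp_rot: [-3.141, 0.001, 2.823]
contact_force: [-2.5, -6.9, 5.0]
grip_width: 0.8
time: 6.9
tool_pos: [479.8, -102.4, 142.4]
tcp_rot: [-3.141, -0.003, 2.822]
contact_force: [0.4, 0.1, -1.4]
grip_width: 0.4
time: 7.4
tool_pos: [429.2, 123.8, 142.7]
tcp_rot: [3.141, -0.003, 2.822]
contact_force: [0.4, 0.2, 0.4]
grip_width: 34.7
time: 7.9
tool_pos: [408.9, 264.4, 142.6]
tcp_rot: [-3.142, -0.003, 2.824]
contact_force: [0.3, -0.8, -0.2]
grip_width: 37.1
((1121.7965087890625, 682.0358276367188), (121.44083404541016, 109.42948913574219), 18.19916534423828) [-74.39  -2.42] 0.5015334337344275
```

View pics/t6.png

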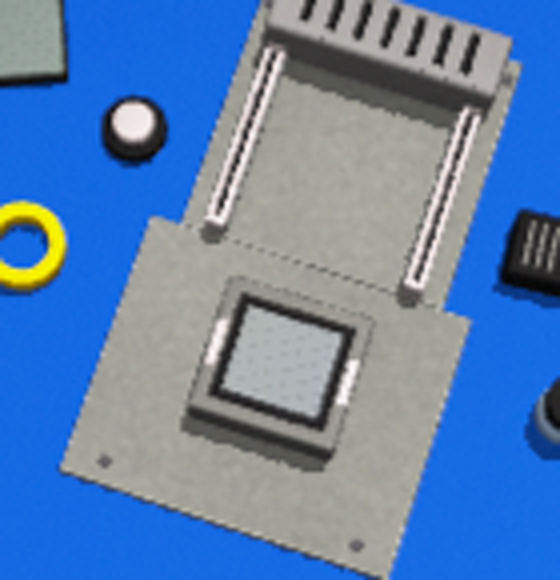

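```bash
python3 -m inch '[0,-4.8,0,0,0,0,-0.2, 0.5,-9.6,0,0,0,0,-0.2, 1,-14.4,0,0,0,0,-0.2, 2,-19.2,0,0,0,0,-0.2, 3,-24,0,0,0,0,-0.2]'; python3 -m inch '[0.6,-2.8,0,0,0,-0.1,-0.2, 0.6,-2.8,-4,0,0,-0.1,-0.2, 0.6,-2.8,-8,0,0,-0.1,-0.2, 0.6,-2.8,-11,0,0,-0.1,-0.2, 0.6,-2.8,-12.2,0,0,-0.1,-0.2]';python3 - <<'E'
from lane import *
o=bot.get_obs();print(L(o['tool_pos'][:2]),o['tool_pos'],o['tcp_rot'])
E
```

```text
time: 8.45
tool_pos: [438.3, 19.8, 142.8]
tcp_rot: [-3.141, -0.003, 2.82]
contact_force: [1.9, -0.5, 1.1]
grip_width: 37.1
time: 8.95
tool_pos: [441.8, -9.8, 18.5]
tcp_rot: [-3.14, -0.008, 2.816]
contact_force: [0.6, 0.4, 0.8]
grip_width: 36.7
[[-141.07   -8.49]] [441.8   -9.77  18.48] [-3.14 -0.01  2.82]
```

```bash
python3 -m inch '[0.2,0.62,0.2,0,0,0.3,-0.2, 0.77,0.43,0.2,0,0,0.3,-0.2, 1.53,0.18,0.2,0,0,0.3,-0.2, 2.29,-0.07,0.2,0,0,0.3,-0.2, 2.6,-0.17,0.2,0,0,0.3,-0.2]'; python3 - <<'E'
from lane import *
b=bot.capture("side")[:,:,::-1]; cv2.imwrite("pics/side7.png",b);o=bot.get_obs()
print(L(o['tool_pos'][:2]),o['tool_pos'],o['tcp_rot'])
cv2.imwrite("pics/s7.png",cv2.resize(b[140:260,200:380],None,fx=4,fy=4,interpolation=2))
E
```

```text
time: 9.45
tool_pos: [468.4, -11.8, 21.2]
tcp_rot: [-3.14, -0.007, 2.821]
contact_force: [-6.0, 2.4, 5.7]
grip_width: 36.6
[[-114.9    -2.01]] [468.68 -11.83  21.08] [-3.14 -0.01  2.82]
```

View pics/s7.png

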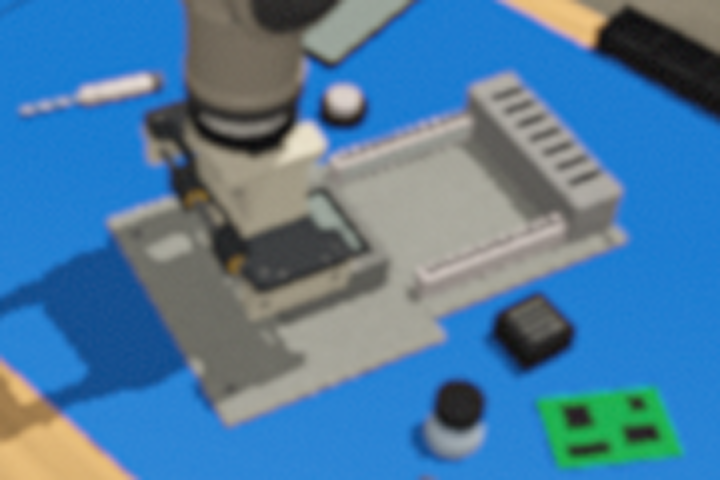

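```bash
python3 -m inch '[0.67,-0.21,0,0,0,0,-0.2, 1.42,-0.46,0,0,0,0,-0.2, 2.18,-0.71,0,0,0,0,-0.2, 2.94,-0.96,0,0,0,0,-0.2, 3.3,-1.08,0,0,0,0,-0.2]'; python3 - <<'E'
from lane import *
b=bot.capture("side")[:,:,::-1]; cv2.imwrite("pics/side8.png",b);o=bot.get_obs()
print(L(o['tool_pos'][:2]),o['tool_pos'],o['tcp_rot'])
cv2.imwrite("pics/s8.png",cv2.resize(b[140:260,200:380],None,fx=4,fy=4,interpolation=2))
E
```

```text
time: 10.0
tool_pos: [502.6, -22.9, 21.1]
tcp_rot: [-3.14, -0.006, 2.821]
contact_force: [-5.1, 1.0, 4.2]
grip_width: 36.8
[[-78.96  -1.92]] [502.83 -23.02  21.17] [-3.14 -0.01  2.82]
```

View pics/s8.png

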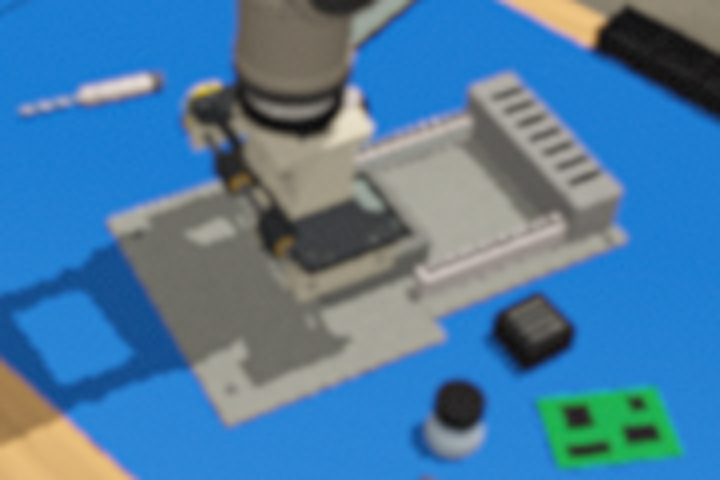

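```bash
python3 - <<'E'
from lane import *
b=cv2.imread("pics/side8.png");cv2.imwrite("pics/s8b.png",cv2.resize(b[165:230,260:350],None,fx=8,fy=8,interpolation=2))
for x,y,z in[(22,-50.5,46),(0,-60,34),(130,-60,34),(0,60,34),(130,60,34),(130,60,56),(130,-60,10)]:
    w=W([x,y])[0];print((x,y,z),(proj("side",[*w,z])[0]-[260,165]+.5)*8)
E
```

```text
(22, -50.5, 46) [383.94 279.99]
(0, -60, 34) [344.2  338.04]
(130, -60, 34) [630.09 224.48]
(0, 60, 34) [185.93 136.2 ]
(130, 60, 34) [459.53  36.88]
(130, 60, 56) [466.13  -2.92]
(130, -60, 10) [619.88 266.44]
```

View pics/s8b.png

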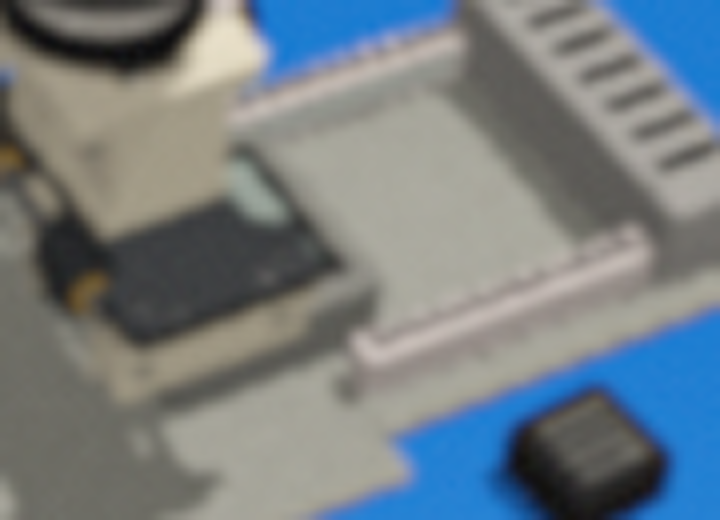

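```bash
python3 -m inch '[0.67,-0.21,0,0,0,0,-0.2, 1.42,-0.46,0,0,0,0,-0.2, 2.18,-0.71,0,0,0,0,-0.2, 2.94,-0.96,0,0,0,0,-0.2, 3.3,-1.08,0,0,0,0,-0.2]'; python3 -m inch '[0.67,-0.21,0,0,0,0,-0.2, 1.42,-0.46,0,0,0,0,-0.2, 2.18,-0.71,0,0,0,0,-0.2, 2.94,-0.96,0,0,0,0,-0.2, 3.3,-1.08,0,0,0,0,-0.2]';python3 - <<'E'
from lane import *
b=bot.capture("side")[:,:,::-1]; cv2.imwrite("pics/side9.png",b);o=bot.get_obs()
print(L(o['tool_pos'][:2]),o['tool_pos'],o['tcp_rot'])
x=L(o['tool_pos'][:2])[0,0]+56.5+45
print((proj("side",[*W([x,-50.5])[0],46])[0]-[260,150]+.5)*7)
cv2.imwrite("pics/s9.png",cv2.resize(b[150:230,260:360],None,fx=7,fy=7,interpolation=2))
E
```

```text
time: 10.55
tool_pos: [536.7, -34.2, 21.2]
tcp_rot: [-3.14, -0.006, 2.821]
contact_force: [-4.0, 2.0, 3.8]
grip_width: 37.1
time: 11.05
tool_pos: [570.6, -45.3, 21.2]
tcp_rot: [-3.14, -0.005, 2.82]
contact_force: [-4.4, 1.1, 3.7]
grip_width: 36.8
[[-7.32 -1.77]] [570.89 -45.38  21.25] [-3.14 -0.    2.82]
[475.98 295.16]
```

View pics/s9.png

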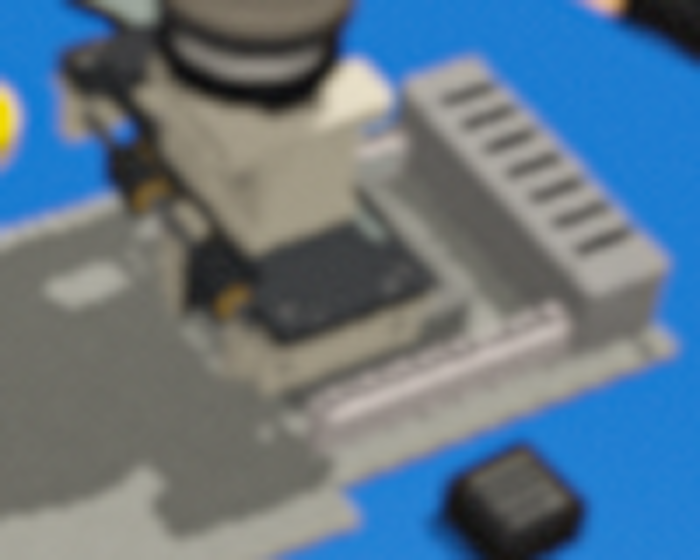

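```bash
python3 -m inch '[0.6,-0.2,0,0,0,0,-0.2, 1.2,-0.4,0,0,0,0,-0.2, 1.8,-0.6,0,0,0,0,-0.2, 2.4,-0.8,0,0,0,0,-0.2, 2.8,-0.93,0,0,0,0,-0.2]'; python3 -m inch '[0.1,-0.03,0,0,0,0,-0.2, 0.3,-0.1,0,0,0,0,-0.2, 0.4,-0.13,0,0,0,0,-0.2, 0.5,-0.16,0,0,0,0,-0.2, 0.6,-0.19,0,0,0,0,-0.2]';python3 - <<'E'
from lane import *
o=bot.get_obs();print(L(o['tool_pos'][:2]))
E
```

```text
time: 11.6
tool_pos: [599.5, -54.9, 21.2]
tcp_rot: [-3.14, -0.004, 2.82]
contact_force: [-3.3, 1.3, 0.8]
grip_width: 36.5
time: 12.1
tool_pos: [605.5, -56.8, 21.2]
tcp_rot: [-3.14, -0.004, 2.82]
contact_force: [-4.3, 1.7, 1.6]
grip_width: 37.1
[[29.11 -1.75]]
```

```bash
python3 -m inch '[0.05,-0.02,0,0,0,0,-0.2, 0.1,-0.03,0,0,0,0,-0.2, 0.15,-0.05,0,0,0,0,-0.2, 0.2,-0.06,0,0,0,0,-0.2, 0.25,-0.08,0,0,0,0,-0.2]';  python3 -m inch '[0.05,-0.02,0,0,0,0,-0.2, 0.1,-0.03,0,0,0,0,-0.2, 0.1,-0.03,0,0,0,0,-0.2, 0.15,-0.05,0,0,0,0,-0.2, 0.15,-0.05,0,0,0,0,-0.2]'
```

```text
time: 12.6
tool_pos: [605.9, -56.9, 21.2]
tcp_rot: [-3.14, -0.009, 2.82]
contact_force: [-11.6, 3.8, 7.9]
grip_width: 36.3
time: 13.1
tool_pos: [605.8, -56.9, 21.3]
tcp_rot: [-3.14, -0.013, 2.82]
contact_force: [-9.2, 3.1, 5.2]
grip_width: 36.4
```

Contact with the stop shows as a force rise to about 12 N with no further travel. I'll retreat and look.

```bash
python3 -m inch '[-0.8,0.26,0,0,0,0,-0.2, -2,0.66,0,0,0,0,-0.2, -3,1,0,0,0,0,-0.2, -3,1,4,0,0,0,-0.2, -3,1,8,0,0,0,-0.2]'; python3 -m inch '[-4,1,2,0,0,0,-1, -7,2.5,4,0,0,0,-1, -9,7,4,0,0,0,-1, -11,11.5,4,0,0,0,-1, -13,16,4,0,0,0,-1]'; python3 -m inch '[-2,4.5,0,0,0,0,-1, -3,9,0,0,0,0,-1, -3,13,0,0,0,0,-1, -3,13,0,0,0,0,-1, -3,13,0,0,0,0,-1]';python3 - <<'E'
from h import *
i=bot.capture("top")[:,:,::-1]; cv2.imwrite("pics/top10.png",i)
cv2.imwrite("pics/t10.png",cv2.resize(i[65:200,215:350],None,fx=4.4,fy=4.4,interpolation=2))
E
```

```text
time: 13.6
tool_pos: [575.6, -46.9, 101.6]
tcp_rot: [-3.14, -0.013, 2.82]
contact_force: [0.5, -1.2, 0.0]
grip_width: 36.5
time: 14.1
tool_pos: [445.6, 114.3, 142.4]
tcp_rot: [-3.141, -0.009, 2.819]
contact_force: [0.7, 0.7, -0.3]
grip_width: 2.2
time: 14.6
tool_pos: [415.9, 245.0, 142.6]
tcp_rot: [3.141, -0.008, 2.821]
contact_force: [-0.1, -0.2, 0.1]
grip_width: 0.3
```

View pics/t10.png

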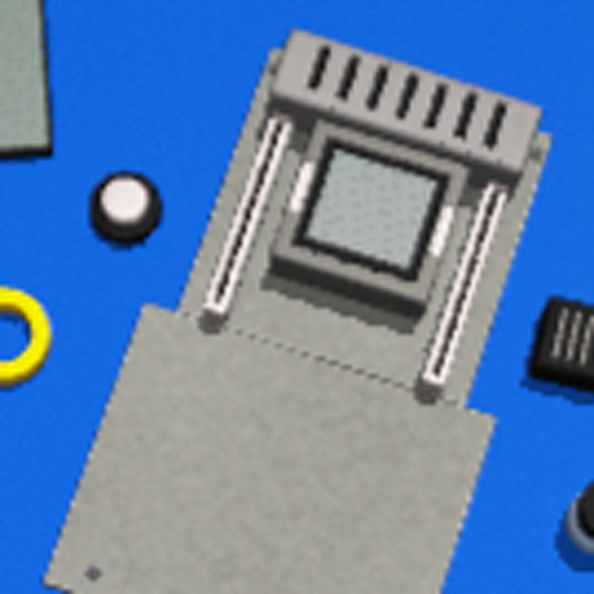

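The box sits squarely between the rails against the stop, with its panel at crop (378,212) and gaps on both sides. Next I'll check it numerically and triangulate the button.

```bash
python3 - <<'E'
from lane import *
i=cv2.imread("pics/top10.png");big=cv2.resize(i,None,fx=4,fy=4,interpolation=cv2.INTER_CUBIC).max(2)
m=(big<85).astype(np.uint8);y0,y1,x0,x1=95,130,282,318
k=np.zeros_like(m);k[y0*4:y1*4,x0*4:x1*4]=1;m&=k
c=max(cv2.findContours(m,0,2)[0],key=cv2.contourArea);q=cv2.minAreaRect(c)
p=L(ray("top",C(cv2.boxPoints(q),4,[0,0]),46));e=p[1]-p[0];print("frame",q,p,p.mean(0),np.degrees(np.arctan2(*e[::-1])))
s=np.ascontiguousarray(bot.capture("side")[:,:,::-1]);cv2.imwrite("pics/side10.png",s)
def blob(im,x0,x1,y0,y1,t):
    b=cv2.resize(im[y0:y1,x0:x1],None,fx=4,fy=4,interpolation=cv2.INTER_CUBIC).min(2)
    cs=cv2.findContours((b>t).astype(np.uint8),0,2)[0];c=max(cs,key=cv2.contourArea);M=cv2.moments(c)
    return C([M['m10']/M['m00'],M['m01']/M['m00']],4,[x0,y0]),cv2.minAreaRect(c)
ut,r1=blob(i,230,258,98,125,140);us,r2=blob(s,272,300,155,176,120);print(ut,r1,us,r2)
for z in(18,22,26,30,34):print(z,ray("top",[ut],z),ray("side",[us],z))
cv2.imwrite("pics/b10.png",np.hstack([cv2.resize(i[98:125,230:258],(400,386)),cv2.resize(s[150:180,265:305],(400,386))]))
E
```

```text
frame ((1197.0972900390625, 451.07110595703125), (119.39588165283203, 105.30000305175781), 17.744670867919922) [[ 50.38  36.03]
 [121.93  37.19]
 [121.25 -39.81]
 [ 49.97 -40.05]] [85.88 -1.66] 0.9330253563963209
[242.94 109.95] ((53.0, 49.5), (37.0, 40.0), 90.0) [285.59 163.99] ((55.5, 38.0), (28.0, 35.0), 90.0)
18 [[676.58  70.02]] [[680.15  71.89]]
22 [[675.02  69.86]] [[676.65  69.06]]
26 [[673.46  69.71]] [[673.14  66.22]]
30 [[671.9   69.55]] [[669.64  63.39]]
34 [[670.34  69.39]] [[666.14  60.55]]
```

View pics/b10.png

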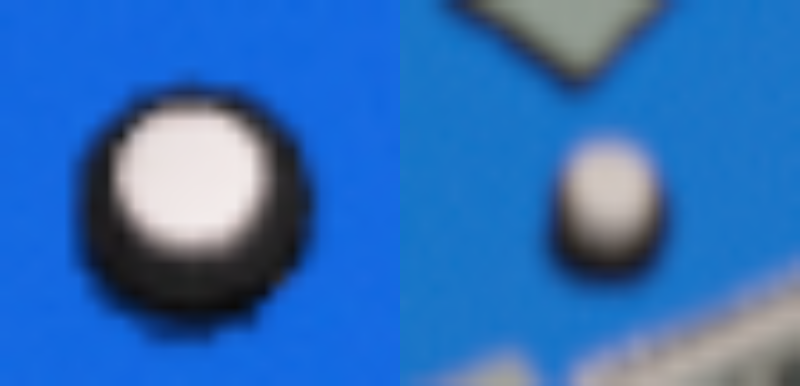

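```bash
python3 -m inch '[3.8,-2.6,0,0,0,0,-1, 7.6,-5.2,0,0,0,0,-1, 11.4,-7.8,0,0,0,0,-1, 15.2,-10.4,0,0,0,0,-1, 18,-12.3,0,0,0,0,-1]'; python3 -m inch '[2.5,-1.7,0,0,0,0,-1, 5,-3.5,0,0,0,0,-1, 7.7,-5.3,0,0,0,0,-1, 7.7,-5.3,-2,0,0,0,-1, 7.7,-5.3,-4,0,0,0,-1]'
```

```text
time: 15.2
tool_pos: [598.3, 116.6, 142.5]
tcp_rot: [-3.141, -0.007, 2.815]
contact_force: [0.0, 1.3, -0.3]
grip_width: 0.6
time: 15.7
tool_pos: [676.2, 60.3, 102.1]
tcp_rot: [3.141, -0.006, 2.811]
contact_force: [-0.6, -0.1, 0.0]
grip_width: 0.2
```

Correct sideways, then descend to z of about 40.

```bash
python3 -m inch '[-0.3,0.9,-1,0,0,0,-1, -0.3,0.9,-3,0,0,0,-1, -0.3,0.9,-5,0,0,0,-1, -0.3,0.9,-6,0,0,0,-1, -0.3,0.9,-6,0,0,0,-1]'; python3 - <<'E'
from h import *
b=bot.capture("side")[:,:,::-1];cv2.imwrite("pics/s11.png",cv2.resize(b[110:230,220:380],None,fx=4.5,fy=4.5,interpolation=2))
E
```

```text
time: 16.2
tool_pos: [672.2, 68.9, 40.7]
tcp_rot: [-3.141, -0.008, 2.81]
contact_force: [-0.6, -0.6, 0.0]
grip_width: 0.3
```

View pics/s11.png

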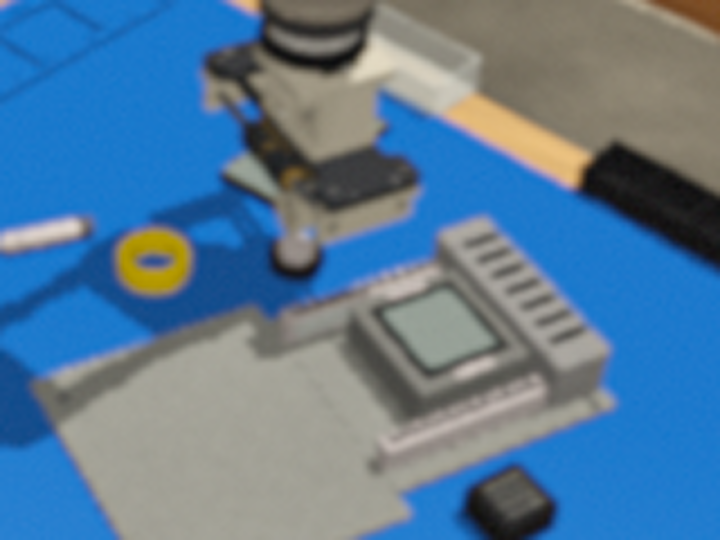

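The fingertips are right above the button at crop (297,250), and the box is home. I'll press gradually.

```bash
python3 -m inch '[0.1,0,-0.4,0,0,0,-1, 0.1,0,-0.7,0,0,0,-1, 0.1,0,-0.9,0,0,0,-1, 0.1,0,-1,0,0,0,-1, 0.1,0,-1.1,0,0,0,-1]'; python3 -m inch '[0,0,-0.1,0,0,0,-1, 0,0,-0.2,0,0,0,-1, 0,0,-0.3,0,0,0,-1, 0,0,-0.4,0,0,0,-1, 0,0,-0.4,0,0,0,-1]'
```

```text
time: 16.75
tool_pos: [674.1, 69.0, 31.2]
tcp_rot: [3.142, -0.006, 2.81]
contact_force: [-0.2, -0.5, -0.0]
grip_width: 0.3
time: 17.25
tool_pos: [674.0, 69.0, 26.9]
tcp_rot: [-3.142, -0.006, 2.81]
contact_force: [0.1, -0.6, -0.6]
grip_width: 0.2
```

```bash
for i in 1; do python3 -m inch '[0,0,-0.1,0,0,0,-1, 0,0,-0.2,0,0,0,-1, 0,0,-0.3,0,0,0,-1, 0,0,-0.3,0,0,0,-1, 0,0,-0.3,0,0,0,-1]'; done; python3 -m inch '[0,0,-0.1,0,0,0,-1, 0,0,-0.2,0,0,0,-1, 0,0,-0.3,0,0,0,-1, 0,0,-0.3,0,0,0,-1, 0,0,-0.3,0,0,0,-1]'
```

```text
time: 17.75
tool_pos: [674.2, 69.0, 24.2]
tcp_rot: [3.142, -0.006, 2.81]
contact_force: [0.5, 1.2, 2.3]
grip_width: 0.8
time: 18.25
tool_pos: [674.2, 69.0, 21.2]
tcp_rot: [3.142, -0.006, 2.81]
contact_force: [-0.9, 0.0, 4.0]
grip_width: 0.2
```

```bash
python3 -m inch '[0,0,-0.1,0,0,0,-1, 0,0,-0.15,0,0,0,-1, 0,0,-0.2,0,0,0,-1, 0,0,-0.2,0,0,0,-1, 0,0,-0.2,0,0,0,-1]'
```

```text
time: 18.75
tool_pos: [674.2, 69.0, 20.2]
tcp_rot: [3.141, -0.005, 2.81]
contact_force: [-3.3, -0.1, 8.3]
grip_width: 0.4
```

The force rose from 4 N to over 8 N and the tool stopped at z = 20.2, so the button has bottomed out. I'll press a touch more, then release and clear.

```bash
python3 -m inch '[0,0,-0.15,0,0,0,-1, 0,0,-0.15,0,0,0,-1, 0,0,0.5,0,0,0,-1, 0,0,2,0,0,0,-1, 0,0,5,0,0,0,-1]'; python3 -m inch '[0,0,4,0,0,0,-1, 0,0,8,0,0,0,-1, -3,3,8,0,0,0,-1, -6,6,8,0,0,0,-1, -9,9,8,0,0,0,-1]'; python3 -m inch '[-3,3,0,0,0,0,-1, -6,6,0,0,0,0,-1, -8,9,0,0,0,0,-1, -8,9,0,0,0,0,-1, -8,9,0,0,0,0,-1]'; python3 - <<'E'
from h import *
i=bot.capture("top")[:,:,::-1]; cv2.imwrite("pics/top12.png",i);print(bot.get_obs()['contact_force'])
E
```

```text
time: 19.25
tool_pos: [672.5, 69.0, 68.4]
tcp_rot: [-3.14, -0.011, 2.81]
contact_force: [-0.3, -0.3, -0.2]
grip_width: 0.5
time: 19.75
tool_pos: [581.4, 159.6, 149.1]
tcp_rot: [-3.14, -0.01, 2.809]
contact_force: [0.0, -0.2, -0.1]
grip_width: 0.4
time: 20.25
tool_pos: [501.3, 250.1, 149.7]
tcp_rot: [-3.141, -0.009, 2.811]
contact_force: [0.7, -0.1, 0.2]
grip_width: 0.1
[ 0.90639189 -0.55035516 -1.06322861]
```

View pics/top12.png

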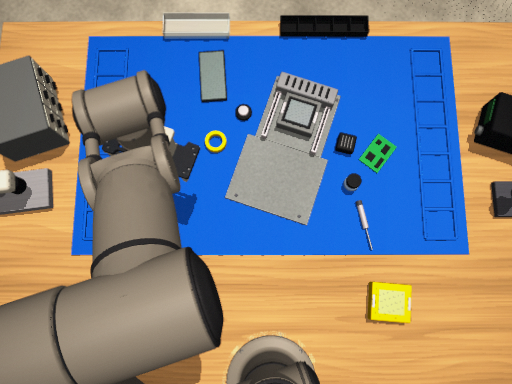

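```bash
python3 - <<'E'
from h import *
a=cv2.imread("pics/top10.png").astype(int);b=cv2.imread("pics/top12.png").astype(int)
d=abs(a-b).max(2);print("button",d[98:125,230:258].max(),"lane+box",d[70:165,258:342].max(),(d[70:165,258:342]>30).sum())
print(bot.close_job())
E
```

```text
button 10 lane+box 9 0
the job is handed in; nothing more can be done
None
```

The carrier box is home against the stop, and I pressed the button fully and released it. I then handed the job in at about 20 s of the 72 s allowed. It reported no verdict.

- **Pushing:** I squared the box on the apron with two partly opened fingertips. A nudge from the right moved it about 2.5 mm towards the centre line. I then pushed it in until the force rose to about 12 N with no further travel.
- **Box check:** From the top camera its centre is 86 mm past the mouth (85 nominal), about 1.7 mm off the centre line. It is turned about 1° or less relative to the lane. Gaps to both rails are visible, and no contact was seen.
- **Button:** I pressed only after the box was home. The tool met the button at about z = 25–26 and bottomed at about z = 20 with over 8 N. That is roughly the full 6 mm, inferred from tool height and force, as the joint reading is not available.
- **After release:** The button and lane areas of the top view match the picture from before the press. The arm stands clear with only noise-level force readings. No lamp glow was visible in the picture.
- **Bystanders:** The jar, tape, phone, board and the right-hand screwdriver look where they were. The left screwdriver and the purple box were hidden behind the arm in the last picture; the tool did not reach down anywhere near either.

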